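Sweep the jar lids into the crumb pan

TASK

Clear the worktop: sweep the three loose black jar lids into the crumb pan with the fingertips, sliding them along the top and in through the pan's open side, never picking one up. All three must end lying wholly inside the pan; leave the sauce bowl that stands among them and the other things on the worktop where they are.

Things in the scene. Friction and masses are not known exactly. Their poses are not given: they have to be found in the camera images.
- crumb_pan: dark steel dustpan-like crumb pan, fixed to the worktop. Inside 170 mm (its x) by 150 mm (its y); origin on the worktop under the middle of that area, z up. Open at its +y side, which looks roughly to the robot's left; the other sides are 4 mm walls, 38 mm high with the rim (side walls about 20 mm high in the 34 mm nearest the mouth). A loop handle reaches 40 mm beyond the back (-y) wall.
- pan_mouth (a point): middle of the pan's open edge, at worktop level (75 mm from the pan's origin along its +y). From this edge the floor rises as a ramp, 2 mm over the first 20 mm, and then stays 2 mm above the worktop, so that a pushed lid slides in; over the pan keep the fingertips 4 mm or more above the worktop. The whole 170 mm width is open.
- lid_1: round black plastic screw lid of a spice jar, ribbed rim, lying flat on the worktop and sliding freely: 44 mm across, 14 mm high, 13 to 22 g, solid for contact. Origin at the centre of its underside, z up; its yaw means nothing. At the start it lies on the robot's side of the cream sauce bowl.
- lid_2: round black plastic screw lid of a spice jar, ribbed rim, lying flat on the worktop and sliding freely: 44 mm across, 14 mm high, 13 to 22 g, solid for contact. Origin at the centre of its underside, z up; its yaw means nothing. At the start it lies on the far side of the cream sauce bowl.
- lid_3: round black plastic screw lid of a spice jar, ribbed rim, lying flat on the worktop and sliding freely: 44 mm across, 14 mm high, 13 to 22 g, solid for contact. Origin at the centre of its underside, z up; its yaw means nothing. At the start it lies farthest from the pan, to the left of the other two.
- sauce_bowl: small cream-coloured round sauce bowl standing between the lids: 76 mm across the rim, 48 mm foot, 30 mm high, 60 g, loose. Origin under its centre. Must stay.
- teaspoon: steel teaspoon lying loose left of the lid nearest the robot: 132 mm along its own x, 26 mm along y, 9 mm high, origin under its middle. Must stay.
- tissue_packet: flat packet of wet tissues, loose, at the front edge: 80 mm along its x, 188 mm along its y, 11 mm high, origin under its middle. Must stay.
- tape_roll: roll of tape lying flat, loose, at the front edge: 100 mm across, 25 mm high, origin under its middle. Must stay.
- box_corner (a point): near right corner, at worktop level, of the grey lidded cutlery box that stands fixed at the back left, always in the same place. From here the box reaches 283 mm to the left (+y) and 141 mm back (+x); it is 106 mm high, so keep the gripper's body clear of it. To the right of the box, tall bottles and cups stand along the back, 65 mm and more farther back (+x) than this point (over 80 mm tall: 100 mm and more), except at the far right.

How it is judged:
By the outcome, as a careful person would: the job done as asked, in the order asked, and still so for the second after the job is handed in, with the robot touching nothing.
It also fails if it takes over 72 s, if anything falls off the work surface, if the arm or the gripper's body presses on something with over 40 N, if the wrist force passes 120 N, or if a joint passes its speed limit or range.

ROBOT

A 7-joint arm with a two-finger parallel gripper is mounted at the origin on a cart in front of the work surface, level with it; the furniture and walls round the work are solid. World frame = base frame: x ahead of the robot, y to its left, z up, the work surface at z = 0. Lengths are in m, angles in rad, forces in N, time in s.
With the tool pointing down it reaches from about 0.35 to 0.9 m from the base axis. Payload 8.1 kg.
Tool frame: the origin (TCP) lies midway between the tips of the shut fingers; the grasp point (between the pads) lies 19 mm behind it; z points along the fingers, y is the line along which they close (so a half turn about z gives the same grasp; the last joint's range is limited). The gripper opens to 92 mm and grips with 3 to 60 N. Pads are 19 mm wide; open, the fingers measure 130 mm over their backs; the gripper's body (75 mm by 190 mm) begins 47 mm behind the grasp point.
Start: joints at [1.063, 0.434, 0.025, 1.573, -0.012, 1.134, -0.075], TCP at [0.246, -0.575, 0.227] pointing down, gripper open.
Joint ranges: [-2.62, 2.62], [-0.44, 2.09], [-1.27, 1.32], [0.08, 2.57], [-1.32, 4.46], [0.12, 2], [-2.74, 2.74]. Speed limits (rad/s): [2.22, 2.22, 3.01, 3.01, 3.14, 3.14, 3.14].

INTERFACE

Orientations are given as a rotation vector (axis times angle).
In Python, from cell import arm gives the robot as it stands.
- The arm moves only by the tool send_rows, never from a script. Its argument "increments" is a list of rows, each a list of 3 entries, a list of its own where there are three numbers: the finger opening in cm, from 0 to 9.18, then the shift along the tool's x, y, z in cm, then the turn, a rotation vector about the tool's x, y, z in rad. A call has 1 to 5 rows; each row shifts and turns the commanded pose from where the row before left it, along the tool's axes as they then stand; what a row does not reach is not made up. A row lasts 1/10 s, in which the tool goes at most 50 mm and 8.59 degrees, less where a joint would pass 70% of its speed; a pose out of reach is approached as far as the arm can. A call is refused whole if a number of a shift passes 5 or a number of a turn 0.15, either way. A call with a gripper value outside its range is refused whole. The fingers move at their own pace and stop on an object; "force" is the grip in N (left out, the last holds). Time passes only in rows, so rows that do not move let the fingers close. It gives the time, the measured TCP pose, the force, the opening and the grip force at its end, in the units of the state.
- arm.observe(): the state, without advancing time (a new reading comes with each control period).
- arm.get_image(name): name is "scene" or "top"; returns the picture (384x512x3 uint8, red, green, blue); there is no depth.
- arm.camera_params(name): a dict with "camera_matrix" (3x3 intrinsics, pixels), "R" (3x3) and "t" (3): a world point X has camera coordinates R X + t. Camera axes: x right, y down, z forward; pixel columns grow to the right and rows downward; lengths in m; the calibration is good to about 2 mm. A picture is of the moment at which its call begins. camera_params takes no time and is no camera call.
- arm.sign_off(): hands the job in; it is judged then, once.
The state is a dict: "clock": time; "joints": joint angles; "dq": joint speeds; "joint_efforts": joint torques, N m; "position": TCP position; "ee_rot": TCP orientation; "force": force on the tool from outside, world axes, zero at the start; "ft_torque": the same for the moment, N m; "width": opening from 0.0 (shut) to 1.0 (fully open); "gripper_force": force on a finger pad.
Only numpy, scipy, OpenCV 4.12 (cv2) and the standard library are available. Lean on these libraries where they do the work, as an engineer would, in place of code of your own. Each camera call takes 0.05 s, during which the arm holds its last target. There are 200 camera calls.

## Working session

There is one attempt and no reset: what is moved stays moved. The work goes in short steps, Python scripts to look and compute and a tool call to move; the robot and the scene stay as the last step left them, time stands still between calls to the robot, and variables do not carry over. Pictures are saved under pics/ and viewed, at most 10 in all, crops included, and the job is handed in when it is done.

Besides the shell and the picture viewer there is one more tool, called by a JSON object that holds its "fn" and its "kwargs". send_rows: Moves the arm, as the interface text tells. Its arguments: {"type":"object","properties":{"increments":{"type":"array"},"force":{"type":"number"}},"required":["increments"]}

```bash
mkdir -p pics; ls
python3 - <<'E'
from cell import arm
import cv2,numpy as np
for n in("scene","top"):
    im=arm.get_image(n); cv2.imwrite(f"pics/{n}0.png",im[:,:,::-1])
    p=arm.camera_params(n); print(n,p)
print(arm.observe())
E
```

```text
pics
scene {'camera_matrix': array([[385.69883269,   0.        , 257.89571627],
       [  0.        , 385.69883269, 194.21904234],
       [  0.        ,   0.        ,   1.        ]]), 'R': array([[ 0.70568445, -0.70846224,  0.00952422],
       [-0.53235402, -0.53904147, -0.65271241],
       [ 0.46755605,  0.45553874, -0.7575459 ]]), 't': array([-0.34382225,  0.33071606,  0.63328969])}
top {'camera_matrix': array([[447.95777275,   0.        , 259.46309894],
       [  0.        , 447.95777275, 188.39513512],
       [  0.        ,   0.        ,   1.        ]]), 'R': array([[ 1.01565502e-02, -9.99948415e-01, -1.06228518e-04],
       [-9.71245567e-01, -9.83974263e-03, -2.37876499e-01],
       [ 2.37863183e-01,  2.51917858e-03, -9.71295403e-01]]), 't': array([0.01256758, 0.53294085, 1.10465254])}
{'clock': 0.1, 'joints': array([ 1.06340923,  0.43516539,  0.0249699 ,  1.5739884 , -0.01160516,
        1.13399886, -0.07513911]), 'dq': array([-0.00093625, -0.00125316,  0.000545  , -0.00192305, -0.00075991,
       -0.00092019, -0.00149694]), 'joint_efforts': array([ 3.60712911e-03, -6.69127035e+01,  9.88312438e-01, -3.15142930e+01,
       -6.03558496e-02,  3.74735962e-02,  8.89594139e-05]), 'position': array([ 0.2459172 , -0.57409597,  0.22602275]), 'ee_rot': array([-3.07617255e+00, -6.31068524e-01,  6.34000668e-04]), 'force': array([ 0.23339201, -0.06794856,  0.31179876]), 'ft_torque': array([ 0.0052783 ,  0.0174326 , -0.05203643]), 'gripper_force': 0.0, 'width': 1.003027575924248}
```

View pics/top0.png

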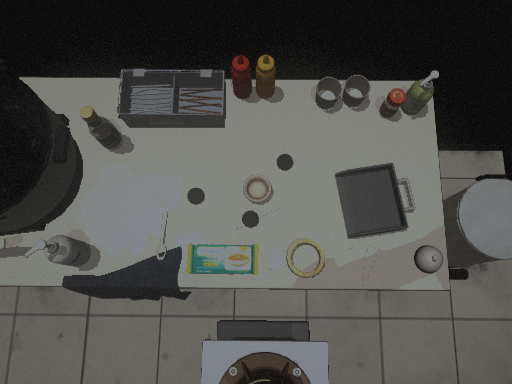

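View pics/scene0.png

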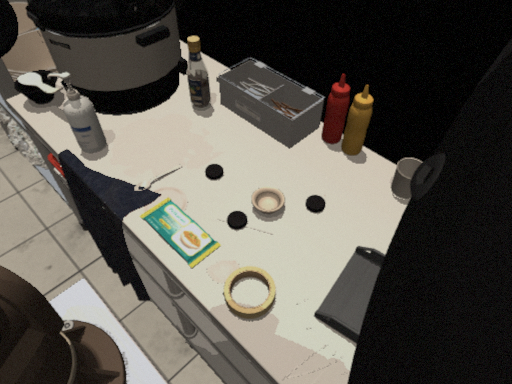

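The top view shows lids at about (250,219), (285,162) and (196,196), the bowl at (257,188), and the pan at about (370,200) with its mouth on the left. The packet is at (223,259), the tape at (306,258) and the spoon at about (163,235). The scene view agrees.

```bash
cat > h.py <<'E'
from cell import arm
import cv2,numpy as np
def ray(n,uv,z):
    p=arm.camera_params(n);K,R,t=p["camera_matrix"],p["R"],p["t"]
    C=-R.T@t; d=R.T@np.linalg.inv(K)@np.array([uv[0],uv[1],1.]); return C+d*(z-C[2])/d[2]
def proj(n,X):
    p=arm.camera_params(n);x=p["camera_matrix"]@(p["R"]@np.array(X)+p["t"]);return x[:2]/x[2]
def blobs(n,im,thr=45,lo=90,hi=400):
    m=(im.max(2)<thr).astype(np.uint8)
    k,l,s,c=cv2.connectedComponentsWithStats(m)
    return [(c[i],s[i]) for i in range(1,k) if lo<s[i,4]<hi]
def lids(n="top",im=None,thr=60):
    if im is None: im=arm.get_image(n)
    out=[]
    for c,s in blobs(n,im,thr):
        if 0.6<s[2]/s[3]<1.9: out.append((c.round(1),s[2:5],ray(n,c,0.009).round(4)))
    return im,out
E
python3 - <<'E'
from h import *
for n in("top","scene"):
    im=cv2.imread(f"pics/{n}0.png")
    for o in lids(n,im)[1]: print(n,*o)
for nm,n,uv,z in [("bowl","top",(257.5,188),.03),("bowl","scene",(268,200),.03),("tape","top",(306,258),.025),("tape","scene",(250,292),.02),
 ("box","top",(225,127),0),("box","top",(225,127),0.106),("spoonA","top",(166,210),.004),("spoonB","top",(161,259),.004),
 ("pk","top",(189,246),.01),("pk","top",(258,244),.01),("pk","top",(258,274),.01),("pk","top",(189,275),.01)]:
    print(nm,n,ray(n,uv,z).round(3))
im=cv2.imread("pics/top0.png"); 
c=im[150:250,320:440]; c=cv2.resize(np.clip(c.astype(float)*2,0,255).astype(np.uint8),(720,600),interpolation=cv2.INTER_CUBIC);cv2.imwrite("pics/pan.png",c)
print(proj("top",[.246,-.575,.227]),proj("scene",[.246,-.575,.227]))
E
```

```text
top [350.9  99.8] [ 22  18 177] [ 0.8114 -0.2423  0.009 ]
top [409.8 104. ] [ 41  27 356] [ 0.7998 -0.4106  0.009 ]
top [324.3 102.3] [ 22  16 163] [ 0.8027 -0.1655  0.009 ]
top [386.6 110.9] [ 18  16 139] [ 0.778 -0.343  0.009]
top [284.5 161.7] [ 16  16 194] [ 0.6232 -0.0506  0.009 ]
top [195.5 195.4] [ 16  16 201] [0.5248 0.1924 0.009 ]
top [250.  218.6] [ 16  16 196] [0.4623 0.0427 0.009 ]
top [ 79.7 251.7] [ 24  28 291] [0.3692 0.4919 0.009 ]
top [419.9 261.6] [22 27 97] [ 0.3523 -0.4061  0.009 ]
scene [46.8 77.3] [ 24  17 169] [0.419  0.8754 0.009 ]
scene [214.  171.5] [ 17  14 203] [0.5235 0.1902 0.009 ]
scene [315.1 203.6] [ 19  17 248] [ 0.6224 -0.0522  0.009 ]
scene [236.8 219.9] [ 19  18 271] [0.4614 0.0407 0.009 ]
bowl top [0.542 0.023 0.03 ]
bowl scene [0.539 0.02  0.03 ]
tape top [ 0.357 -0.105  0.025]
tape scene [ 0.357 -0.109  0.02 ]
box top [0.728 0.118 0.   ]
box top [0.686 0.109 0.106]
spoonA top [0.485 0.271 0.004]
spoonB top [0.353 0.277 0.004]
pk top [0.387 0.203 0.01 ]
pk top [0.394 0.02  0.01 ]
pk top [0.316 0.02  0.01 ]
pk top [0.311 0.2   0.01 ]
[540.26523777 305.31790933] [551.45829808 637.7330785 ]
```

View pics/pan.png

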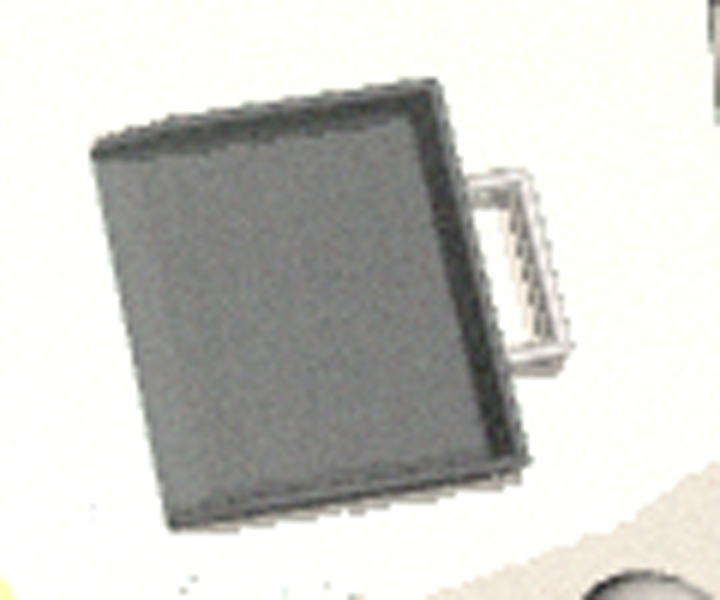

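The pan crop shows the mouth edge from (95,152) to (170,528). The back rim corners are at (435,82) and (525,465), with the handle on the right.

```bash
cat >> h.py <<'E'
def st():
    from scipy.spatial.transform import Rotation as Ro
    s=arm.observe();M=Ro.from_rotvec(s["ee_rot"]).as_matrix()
    return s,s["position"],M
def plan(wps,start=None):
    """wps: (x,y,z,heading_deg of tool x,nrows). prints tool-frame rows (cm, rad)"""
    s,p,M=st(); p=p.copy(); th=np.arctan2(M[1,0],M[0,0])
    if start is not None: p=np.array(start[:3],float); th=np.radians(start[3])
    for x,y,z,h,n in wps:
        t=np.array([x,y,z]); p0,th0=p.copy(),th; h=np.radians(h); print("->",x,y,z,n)
        for k in range(1,n+1):
            g=p0+(t-p0)*k/n; d=g-p; a=th0+(h-th0)*k/n
            c,q=np.cos(th),np.sin(th)
            r=np.round([100*(c*d[0]+q*d[1]),100*(q*d[0]-c*d[1]),-100*d[2]],1); w=round(th-a,3)
            print(r.tolist(),w)
            v=r/100; p=p+[c*v[0]+q*v[1],q*v[0]-c*v[1],-v[2]]; th-=w
E
python3 - <<'E'
from h import *
f=lambda u,v:(320+u/6,150+v/6)
A=ray("top",f(95,150),.020);B=ray("top",f(170,526),.020)
C=ray("top",f(437,80),.038);D=ray("top",f(525,467),.038)
print(A,B,C,D,[np.linalg.norm(a-b) for a,b in((A,B),(C,D),(A,C),(B,D))])
s,p,M=st();print(p,M.round(3))
plan([(.45,-.30,.24,62,8),(.662,.018,.24,62,8),(.662,.018,.006,62,5)])
E
```

```text
[ 0.58341632 -0.19011124  0.02      ] [ 0.41209001 -0.21789569  0.02      ] [ 0.61273068 -0.34226573  0.038     ] [ 0.43703393 -0.36992049  0.038     ] [np.float64(0.17356463356253063), np.float64(0.17785987089995334), np.float64(0.15599461421286384), np.float64(0.15510557814376089)]
[ 0.2459172  -0.57409597  0.22602275] [[ 0.919  0.394 -0.001]
 [ 0.394 -0.919  0.001]
 [-0.    -0.001 -1.   ]]
-> 0.45 -0.3 0.24 8
[3.7, -2.1, -0.2] -0.085
[3.9, -1.9, -0.1] -0.084
[4.0, -1.5, -0.2] -0.085
[4.1, -1.1, -0.2] -0.085
[4.2, -0.8, -0.2] -0.084
[4.2, -0.5, -0.1] -0.085
[4.3, -0.0, -0.2] -0.085
[4.3, 0.3, -0.2] -0.084
-> 0.662 0.018 0.24 8
[4.7, 0.5, 0.0] -0.0
[4.8, 0.4, 0.0] -0.0
[4.7, 0.5, 0.0] -0.0
[4.8, 0.5, 0.0] -0.0
[4.7, 0.4, 0.0] -0.0
[4.8, 0.5, 0.0] -0.0
[4.7, 0.5, 0.0] -0.0
[4.8, 0.4, 0.0] -0.0
-> 0.662 0.018 0.006 5
[-0.0, 0.0, 4.7] -0.0
[-0.0, 0.0, 4.7] -0.0
[-0.0, 0.0, 4.6] -0.0
[-0.0, 0.0, 4.7] -0.0
[-0.0, 0.0, 4.7] -0.0
```

{"fn": "send_rows", "kwargs": {"increments": [[2.6,[3.7,-2.1,-0.3],[0,0,-0.085]],[2.6,[3.9,-1.9,-0.3],[0,0,-0.085]],[2.6,[4.0,-1.5,-0.3],[0,0,-0.085]],[2.6,[4.1,-1.1,-0.2],[0,0,-0.085]],[2.6,[4.2,-0.8,-0.2],[0,0,-0.085]]], "force": 20}}

```text
clock: 0.6
position: [0.3745, -0.4014, 0.2396]
ee_rot: [-2.873, -1.271, 0.0]
force: [1.1, -0.5, 0.5]
width: 0.613
gripper_force: 0.0
```

{"fn": "send_rows", "kwargs": {"increments": [[2.6,[4.2,-0.5,0],[0,0,-0.085]],[2.6,[4.3,0,0],[0,0,-0.085]],[2.6,[4.3,0.3,0],[0,0,-0.085]],[2.6,[4.3,0.4,0],[0,0,0]],[2.6,[4.3,0.4,0],[0,0,0]]]}}

```text
clock: 1.1
position: [0.4983, -0.2262, 0.2395]
ee_rot: [-2.691, -1.621, 0.001]
force: [0.4, -0.9, -0.3]
width: 0.285
gripper_force: 0.0
```

```bash
cat >> h.py <<'E'
def L(x,y,h,n,off=.027,z=.006):
    a=np.radians(h); return (round(x+off*np.cos(a),4),round(y+off*np.sin(a),4),z,h,n)
E
python3 - <<'E'
from h import *
plan([(.650,-.009,.10,57,7),(.650,-.009,.012,57,2)])
print("PUSH")
plan([L(.623,-.051,57,2),L(.575,-.125,62,5),L(.545,-.17,76,4),L(.536,-.205,99.5,4),L(.552,-.285,99.5,5)],start=(.650,-.009,.006,57))
E
```

```text
-> 0.65 -0.009 0.1 7
[3.8, 0.5, 2.0] 0.013
[3.7, 0.4, 2.0] 0.013
[3.8, 0.4, 2.0] 0.012
[3.8, 0.3, 2.0] 0.013
[3.7, 0.3, 2.0] 0.013
[3.8, 0.2, 2.0] 0.013
[3.8, 0.2, 1.9] 0.013
-> 0.65 -0.009 0.012 2
[-0.0, -0.0, 4.4] -0.0
[-0.0, -0.0, 4.4] -0.0
PUSH
-> 0.6377 -0.0284 0.006 2
[-1.1, 0.0, -0.0] 0.0
[-1.2, 0.0, -0.0] 0.0
-> 0.5877 -0.1012 0.006 5
[-1.8, -0.0, -0.0] -0.017
[-1.7, -0.1, -0.0] -0.018
[-1.8, -0.1, -0.0] -0.017
[-1.8, -0.1, -0.0] -0.018
[-1.7, -0.2, -0.0] -0.017
-> 0.5515 -0.1438 0.006 4
[-1.4, -0.3, -0.0] -0.061
[-1.3, -0.4, -0.0] -0.061
[-1.3, -0.4, -0.0] -0.061
[-1.3, -0.6, -0.0] -0.062
-> 0.5315 -0.1784 0.006 4
[-1.0, -0.3, -0.0] -0.102
[-0.9, -0.3, -0.0] -0.103
[-0.9, -0.5, -0.0] -0.102
[-0.8, -0.6, -0.0] -0.103
-> 0.5475 -0.2584 0.006 5
[-1.6, 0.1, -0.0] 0.0
[-1.7, 0.0, -0.0] 0.0
[-1.6, 0.1, -0.0] 0.0
[-1.6, 0.0, -0.0] 0.0
[-1.7, 0.1, -0.0] 0.0
```

{"fn": "send_rows", "kwargs": {"increments": [[2.6,[3.8,0.5,2.0],[0,0,0.013]],[2.6,[3.7,0.4,2.0],[0,0,0.013]],[2.6,[3.8,0.4,2.0],[0,0,0.013]],[2.6,[3.8,0.3,2.0],[0,0,0.013]],[2.6,[3.7,0.3,2.0],[0,0,0.013]]]}}

```text
clock: 1.6
position: [0.6069, -0.0717, 0.1386]
ee_rot: [-2.742, -1.532, 0.001]
force: [1.5, -0.7, -0.5]
width: 0.281
gripper_force: 0.0
```

{"fn": "send_rows", "kwargs": {"increments": [[2.6,[3.8,0.2,2.0],[0,0,0.013]],[2.6,[3.8,0.2,1.9],[0,0,0.013]],[2.6,[0,0,4.4],[0,0,0]],[2.6,[0,0,4.4],[0,0,0]],[2.6,[0,0,0],[0,0,0]]]}}

```text
clock: 2.1
position: [0.645, -0.011, 0.0064]
ee_rot: [-2.757, -1.496, 0.016]
force: [-1.3, -0.6, -0.5]
width: 0.28
gripper_force: 0.0
```

Run:
```python
from h import *
im=arm.get_image("top");cv2.imwrite("pics/a.png",cv2.resize(np.clip(im[120:270,170:440,::-1]*1.5,0,255).astype(np.uint8),(792,440)))
s,p,M=st();print(p,M.round(3).tolist(),s["force"],s["width"])
for o in lids("top",im)[1]: print(*o)
```

```text
[ 0.64732599 -0.01100265  0.01000294] [[0.545, 0.838, -0.007], [0.838, -0.545, -0.001], [-0.004, -0.005, -1.0]] [-0.19935636 -0.2889908   0.26500854] 0.28030283353606267
[183.8  82.5] [ 35  31 193] [0.8608 0.2412 0.009 ]
[349.6  98.6] [ 20  15 102] [ 0.8151 -0.2387  0.009 ]
[111.1 137.5] [ 22  20 159] [0.6895 0.4374 0.009 ]
[457.6 273.5] [ 20  14 197] [ 0.3224 -0.5024  0.009 ]
```

View pics/a.png

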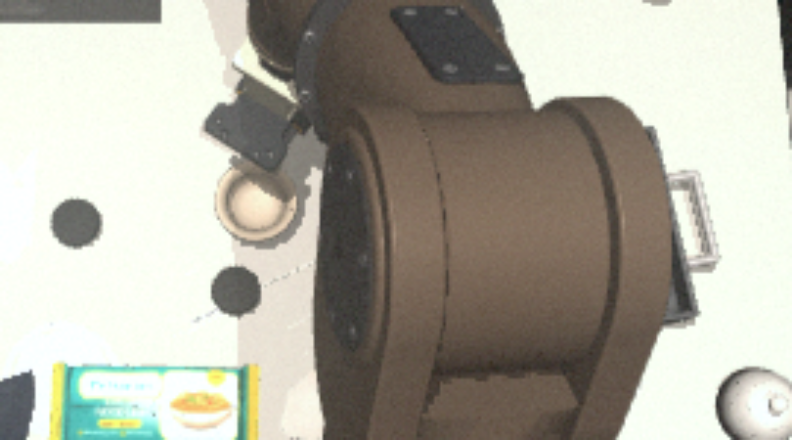

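The arm hides the pan from above. The bowl, lid 1 and lid 3 have not moved. Pushing lid 2 now.

{"fn": "send_rows", "kwargs": {"increments": [[2.6,[-0.6,0,0.4],[0,0,0]],[2.6,[-1.2,0,0],[0,0,0]],[2.6,[-1.8,0,0],[0,0,-0.017]],[2.6,[-1.8,-0.1,0],[0,0,-0.018]],[2.6,[-1.8,-0.1,0],[0,0,-0.018]]]}}

```text
clock: 2.65
position: [0.6102, -0.0726, 0.011]
ee_rot: [2.719, 1.568, 0.004]
force: [0.0, -0.9, -0.1]
width: 0.282
gripper_force: 0.0
```

{"fn": "send_rows", "kwargs": {"increments": [[2.6,[-1.8,-0.1,0],[0,0,-0.018]],[2.6,[-1.7,-0.2,0],[0,0,-0.018]],[2.6,[-1.6,-0.3,0],[0,0,-0.06]],[2.6,[-1.4,-0.4,0],[0,0,-0.06]],[2.6,[-1.3,-0.4,0],[0,0,-0.06]]]}}

```text
clock: 3.15
position: [0.562, -0.1363, 0.011]
ee_rot: [2.533, 1.853, 0.002]
force: [0.8, -0.6, 0.3]
width: 0.282
gripper_force: 0.0
```

{"fn": "send_rows", "kwargs": {"increments": [[2.6,[-1.3,-0.5,0],[0,0,-0.06]],[2.6,[-1.0,-0.3,0],[0,0,-0.1]],[2.6,[-0.9,-0.3,0],[0,0,-0.1]],[2.6,[-0.9,-0.5,0],[0,0,-0.1]],[2.6,[-0.8,-0.6,0],[0,0,-0.1]]]}}

```text
clock: 3.65
position: [0.5328, -0.1816, 0.0109]
ee_rot: [2.041, 2.383, 0.0]
force: [0.2, -0.6, 0.5]
width: 0.286
gripper_force: 0.1
```

Run:
```python
from h import *
im=arm.get_image("scene");cv2.imwrite("pics/b.png",cv2.resize(np.clip(im[130:380,180:510,::-1]*1.8,0,255).astype(np.uint8),(792,600)))
s,p,M=st();print(p,M.round(3).tolist())
print(proj("scene",[.532,-.208,.014]))
```

```text
[ 0.53138858 -0.1837559   0.01055598] [[-0.158, 0.987, 0.001], [0.987, 0.158, -0.004], [-0.004, 0.001, -1.0]]
[346.83530663 268.95127421]
```

View pics/b.png

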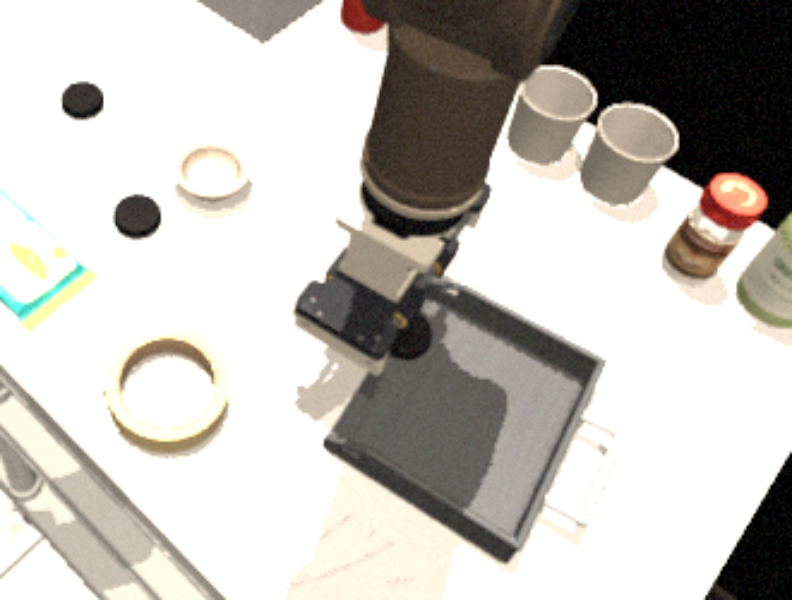

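Lid 2 sits in the cradle at the pan mouth, at crop (410,335). The bowl and the other lids have not moved. Pushing it on in, then backing off and lifting.

{"fn": "send_rows", "kwargs": {"increments": [[2.6,[-1.2,0,0.3],[0,0,0]],[2.6,[-1.6,0.1,0],[0,0,0]],[2.6,[-1.7,0,0],[0,0,0]],[2.6,[-1.7,0.1,0],[0,0,0]],[2.6,[-1.3,0,0],[0,0,0]]]}}

```text
clock: 4.2
position: [0.5465, -0.2556, 0.0059]
ee_rot: [2.049, 2.38, -0.001]
force: [0.3, 0.0, -0.8]
width: 0.284
gripper_force: 0.1
```

{"fn": "send_rows", "kwargs": {"increments": [[2.6,[-0.8,0,0],[0,0,0]],[2.6,[-0.3,0,0],[0,0,0]],[2.6,[1.0,0,-0.2],[0,0,0]],[2.6,[2.0,0,-1.5],[0,0,0]],[2.6,[2.0,0,-3.0],[0,0,0]]]}}

```text
clock: 4.7
position: [0.5381, -0.212, 0.0514]
ee_rot: [-2.043, -2.381, 0.002]
force: [-0.1, -0.2, 0.7]
width: 0.283
gripper_force: 0.0
```

Run:
```python
from h import *
s,p,M=st();print(p)
plan([(.461,.094,.10,93,9),(.461,.094,.007,93,4)])
print("PUSH")
plan([L(.461,.043,93,2),L(.456,-.02,93,4),L(.460,-.10,95,5),L(.475,-.19,99.5,5),L(.490,-.275,99.5,5)],start=(.461,.094,.006,93))
```

```text
[ 0.53814824 -0.21200949  0.05140851]
-> 0.461 0.094 0.1 9
[3.5, -0.3, -0.5] 0.011
[3.5, -0.4, -0.6] 0.011
[3.5, -0.4, -0.5] 0.011
[3.4, -0.4, -0.6] 0.012
[3.5, -0.5, -0.5] 0.011
[3.5, -0.6, -0.5] 0.011
[3.4, -0.5, -0.6] 0.011
[3.5, -0.6, -0.5] 0.011
[3.4, -0.7, -0.6] 0.011
-> 0.461 0.094 0.007 4
[0.0, 0.0, 2.3] 0.0
[0.0, 0.0, 2.4] 0.0
[0.0, 0.0, 2.3] 0.0
[0.0, 0.0, 2.3] 0.0
PUSH
-> 0.4596 0.07 0.006 2
[-1.2, -0.1, -0.0] 0.0
[-1.2, -0.2, -0.0] 0.0
-> 0.4546 0.007 0.006 4
[-1.6, -0.2, -0.0] 0.0
[-1.5, -0.2, -0.0] 0.0
[-1.6, -0.2, -0.0] 0.0
[-1.6, -0.2, -0.0] 0.0
-> 0.4576 -0.0731 0.006 5
[-1.6, -0.0, -0.0] -0.007
[-1.6, -0.1, -0.0] -0.007
[-1.6, -0.0, -0.0] -0.007
[-1.6, -0.1, -0.0] -0.007
[-1.6, -0.0, -0.0] -0.007
-> 0.4705 -0.1634 0.006 5
[-1.8, 0.1, -0.0] -0.016
[-1.8, 0.1, -0.0] -0.015
[-1.8, -0.0, -0.0] -0.016
[-1.9, 0.0, -0.0] -0.016
[-1.8, -0.0, -0.0] -0.015
-> 0.4855 -0.2484 0.006 5
[-1.7, 0.0, -0.0] -0.0
[-1.7, 0.0, -0.0] -0.0
[-1.8, 0.0, -0.0] -0.0
[-1.7, 0.1, -0.0] -0.0
[-1.7, -0.0, -0.0] -0.0
```

{"fn": "send_rows", "kwargs": {"increments": [[2.6,[3.5,-0.3,-0.6],[0,0,0.011]],[2.6,[3.5,-0.4,-0.6],[0,0,0.011]],[2.6,[3.5,-0.4,-0.5],[0,0,0.011]],[2.6,[3.4,-0.4,-0.6],[0,0,0.012]],[2.6,[3.5,-0.5,-0.5],[0,0,0.011]]]}}

```text
clock: 5.2
position: [0.4966, -0.0418, 0.0812]
ee_rot: [-2.111, -2.327, -0.0]
force: [0.2, 0.2, 0.4]
width: 0.281
gripper_force: 0.0
```

{"fn": "send_rows", "kwargs": {"increments": [[2.6,[3.5,-0.6,-0.5],[0,0,0.011]],[2.6,[3.4,-0.5,-0.6],[0,0,0.011]],[2.6,[3.5,-0.6,-0.5],[0,0,0.011]],[2.6,[3.4,-0.7,0],[0,0,0.011]],[2.6,[0,0,2.3],[0,0,0]]]}}

```text
clock: 5.7
position: [0.4626, 0.0982, 0.0763]
ee_rot: [2.153, 2.286, 0.01]
force: [-0.3, -1.1, 0.3]
width: 0.283
gripper_force: 0.0
```

{"fn": "send_rows", "kwargs": {"increments": [[2.6,[0,0,2.4],[0,0,0]],[2.6,[0,0,2.3],[0,0,0]],[2.6,[0,0,1.3],[0,0,0]],[2.6,[0,0,0.4],[0,0,0]],[2.6,[0,0,0],[0,0,0]]]}}

```text
clock: 6.2
position: [0.4624, 0.0915, 0.0098]
ee_rot: [-2.162, -2.279, 0.001]
force: [-0.1, 0.3, -0.5]
width: 0.286
gripper_force: 0.0
```

Run:
```python
from h import *
ims=arm.get_image("scene")
for o in lids("scene",ims)[1]: print(*o)
s,p,M=st();print(p,s["force"])
plan([L(.461,.043,93,2),L(.456,-.02,93,4),L(.456,-.10,95,5),L(.459,-.19,99.5,5),L(.473,-.285,99.5,6)],start=(*p[:2],.006,np.degrees(np.arctan2(M[1,0],M[0,0]))))
```

```text
[236.7 219.6] [ 20  18 290] [0.4616 0.0415 0.009 ]
[0.46287965 0.09145951 0.01020366] [-6.45898507e-01 -4.35629081e-01 -6.00535642e-04]
-> 0.4596 0.07 0.006 2
[-1.1, -0.2, -0.0] 0.0
[-1.0, -0.2, -0.0] 0.0
-> 0.4546 0.007 0.006 4
[-1.6, -0.2, -0.0] 0.0
[-1.5, -0.2, -0.0] 0.0
[-1.6, -0.3, -0.0] 0.0
[-1.6, -0.2, -0.0] 0.0
-> 0.4536 -0.0731 0.006 5
[-1.6, -0.1, -0.0] -0.007
[-1.6, -0.1, -0.0] -0.007
[-1.6, -0.1, -0.0] -0.007
[-1.6, -0.2, -0.0] -0.007
[-1.6, -0.1, -0.0] -0.007
-> 0.4545 -0.1634 0.006 5
[-1.8, -0.1, -0.0] -0.016
[-1.8, -0.2, -0.0] -0.015
[-1.8, -0.2, -0.0] -0.016
[-1.8, -0.2, -0.0] -0.016
[-1.8, -0.3, -0.0] -0.015
-> 0.4685 -0.2584 0.006 6
[-1.6, -0.0, -0.0] -0.0
[-1.6, -0.1, -0.0] -0.0
[-1.6, 0.0, -0.0] -0.0
[-1.6, -0.0, -0.0] -0.0
[-1.6, -0.0, -0.0] -0.0
[-1.6, -0.1, -0.0] -0.0
```

{"fn": "send_rows", "kwargs": {"increments": [[2.6,[-0.8,-0.2,0.3],[0,0,0]],[2.6,[-1.2,-0.2,0],[0,0,0]],[2.6,[-1.6,-0.2,0],[0,0,0]],[2.6,[-1.6,-0.2,0],[0,0,0]],[2.6,[-1.6,-0.2,0],[0,0,0]]]}}

```text
clock: 6.75
position: [0.4562, 0.0206, 0.0071]
ee_rot: [2.164, 2.277, -0.0]
force: [-0.1, -0.5, -0.7]
width: 0.283
gripper_force: 0.1
```

{"fn": "send_rows", "kwargs": {"increments": [[2.6,[-1.6,-0.2,0],[0,0,0]],[2.6,[-1.6,-0.1,0],[0,0,-0.007]],[2.6,[-1.6,-0.1,0],[0,0,-0.007]],[2.6,[-1.6,-0.1,0],[0,0,-0.007]],[2.6,[-1.6,-0.1,0],[0,0,-0.007]]]}}

```text
clock: 7.25
position: [0.4548, -0.0597, 0.0071]
ee_rot: [2.132, 2.307, -0.0]
force: [0.1, 1.4, -0.3]
width: 0.284
gripper_force: 0.1
```

{"fn": "send_rows", "kwargs": {"increments": [[2.6,[-1.6,-0.1,0],[0,0,-0.007]],[2.6,[-1.8,-0.1,0],[0,0,-0.016]],[2.6,[-1.8,-0.2,0],[0,0,-0.016]],[2.6,[-1.8,-0.2,0],[0,0,-0.016]],[2.6,[-1.6,-0.2,0],[0,0,-0.016]]]}}

```text
clock: 7.75
position: [0.4555, -0.1464, 0.0071]
ee_rot: [2.049, 2.381, -0.001]
force: [-0.3, 0.2, 0.5]
width: 0.284
gripper_force: 0.1
```

Run:
```python
from h import *
ims=arm.get_image("scene")
cv2.imwrite("pics/c.png",cv2.resize(np.clip(ims[130:380,180:510,::-1]*1.8,0,255).astype(np.uint8),(792,600)))
s,p,M=st();print(p,s["force"])
plan([L(.459,-.19,99.5,1),L(.473,-.285,99.5,6)])
```

```text
[ 0.45528073 -0.14942178  0.00692067] [-0.39796609 -3.59310215  0.90895569]
-> 0.4545 -0.1634 0.006 1
[-1.4, -0.3, 0.1] -0.018
-> 0.4685 -0.2584 0.006 6
[-1.6, -0.0, -0.0] 0.0
[-1.6, -0.1, -0.0] 0.0
[-1.6, 0.0, -0.0] 0.0
[-1.6, -0.0, -0.0] 0.0
[-1.6, -0.0, -0.0] 0.0
[-1.6, -0.1, -0.0] 0.0
```

View pics/c.png

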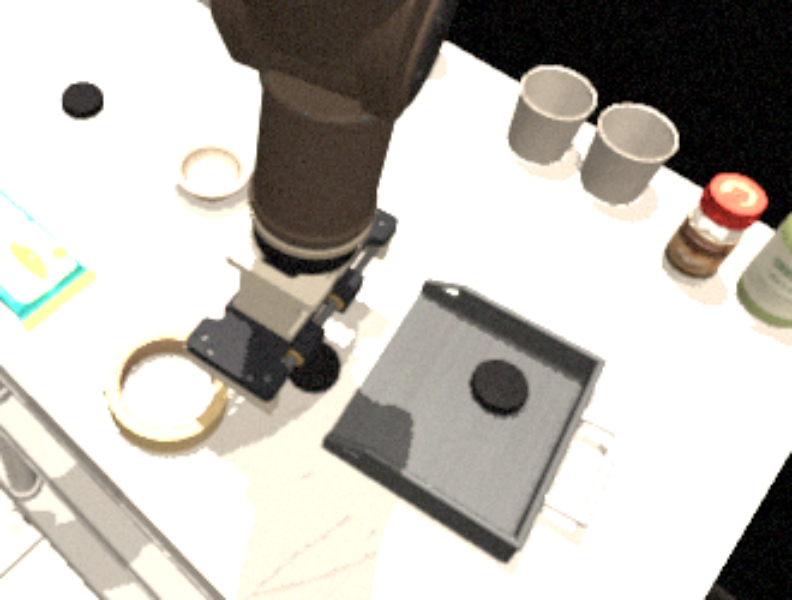

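Lid 2 is well inside the pan at crop (500,385). Lid 1 is cradled at the mouth at (314,366), and the bowl and tape have not moved.

{"fn": "send_rows", "kwargs": {"increments": [[2.6,[-1.4,-0.1,0],[0,0,-0.018]],[2.6,[-1.6,0,0],[0,0,0]],[2.6,[-1.6,0,0],[0,0,0]],[2.6,[-1.6,0,0],[0,0,0]],[2.6,[-1.6,0,0],[0,0,0]]]}}

```text
clock: 8.3
position: [0.4675, -0.2224, 0.007]
ee_rot: [2.027, 2.4, -0.0]
force: [0.1, -0.2, -0.4]
width: 0.282
gripper_force: 0.1
```

{"fn": "send_rows", "kwargs": {"increments": [[2.6,[-1.6,0,0],[0,0,0]],[2.6,[-1.0,0,0],[0,0,0]],[2.6,[-0.5,0,0],[0,0,0]],[2.6,[1.0,0,-0.2],[0,0,0]],[2.6,[2.0,0,-1.5],[0,0,0]]]}}

```text
clock: 8.8
position: [0.467, -0.2216, 0.0228]
ee_rot: [-2.027, -2.397, 0.001]
force: [-0.2, -0.2, 0.6]
width: 0.282
gripper_force: 0.0
```

{"fn": "send_rows", "kwargs": {"increments": [[2.6,[2.0,0,-3.0],[0,0,0]],[2.6,[3.5,0,-3.0],[0,0,0]],[2.6,[4.0,0,-1.0],[0,0,0]],[2.6,[4.0,0,0],[0,0,0]],[2.6,[2.0,0,0],[0,0,0]]]}}

```text
clock: 9.3
position: [0.4409, -0.0646, 0.0945]
ee_rot: [2.02, 2.406, 0.001]
force: [-0.6, -0.1, -0.0]
width: 0.283
gripper_force: 0.0
```

Run:
```python
from h import *
s,p,M=st();print(p,s["force"])
# lid3 (.524,.191), push dir toward (.452,.055)
plan([(.548,.236,.09,62,10),(.548,.236,.007,62,4)])
print("PUSH")
plan([L(.524,.191,62,2),L(.475,.10,66,6),L(.454,.05,82,4),L(.452,0,92,4),L(.462,-.08,97,5),L(.490,-.19,99.5,7),L(.500,-.252,99.5,4)],start=(.548,.236,.006,62))
```

```text
[ 0.440905   -0.06458171  0.09452574] [-0.63850317 -0.12486501 -0.04338211]
-> 0.548 0.236 0.09 10
[2.8, 1.6, 0.0] 0.066
[2.8, 1.4, 0.1] 0.067
[3.0, 1.2, 0.0] 0.066
[3.0, 0.9, 0.1] 0.066
[3.1, 0.8, 0.0] 0.066
[3.2, 0.6, 0.1] 0.067
[3.1, 0.4, 0.0] 0.066
[3.2, 0.2, 0.1] 0.066
[3.2, -0.1, 0.0] 0.066
[3.2, -0.2, 0.1] 0.067
-> 0.548 0.236 0.007 4
[-0.0, -0.0, 2.1] -0.0
[-0.0, -0.0, 2.0] -0.0
[-0.0, -0.0, 2.1] -0.0
[-0.0, -0.0, 2.1] -0.0
PUSH
-> 0.5367 0.2148 0.006 2
[-1.2, -0.0, -0.0] 0.0
[-1.2, -0.0, -0.0] 0.0
-> 0.486 0.1247 0.006 6
[-1.7, -0.0, -0.0] -0.012
[-1.7, -0.1, -0.0] -0.011
[-1.8, -0.1, -0.0] -0.012
[-1.7, -0.1, -0.0] -0.012
[-1.7, -0.1, -0.0] -0.011
[-1.7, -0.2, -0.0] -0.012
-> 0.4578 0.0767 0.006 4
[-1.4, -0.1, -0.0] -0.07
[-1.4, -0.3, -0.0] -0.07
[-1.3, -0.3, -0.0] -0.069
[-1.3, -0.4, -0.0] -0.07
-> 0.4511 0.027 0.006 4
[-1.3, -0.0, -0.0] -0.044
[-1.2, -0.1, -0.0] -0.043
[-1.3, -0.1, -0.0] -0.044
[-1.2, -0.2, -0.0] -0.044
-> 0.4587 -0.0532 0.006 5
[-1.6, 0.1, -0.0] -0.017
[-1.6, 0.1, -0.0] -0.018
[-1.7, 0.0, -0.0] -0.017
[-1.6, 0.0, -0.0] -0.017
[-1.6, 0.0, -0.0] -0.018
-> 0.4855 -0.1634 0.006 7
[-1.6, 0.2, -0.0] -0.006
[-1.6, 0.2, -0.0] -0.006
[-1.6, 0.2, -0.0] -0.007
[-1.6, 0.1, -0.0] -0.006
[-1.7, 0.2, -0.0] -0.006
[-1.6, 0.1, -0.0] -0.006
[-1.6, 0.1, -0.0] -0.006
-> 0.4955 -0.2254 0.006 4
[-1.6, 0.0, -0.0] -0.0
[-1.5, 0.0, -0.0] -0.0
[-1.6, 0.0, -0.0] -0.0
[-1.6, 0.0, -0.0] -0.0
```

{"fn": "send_rows", "kwargs": {"increments": [[2.6,[2.8,1.6,0],[0,0,0.066]],[2.6,[2.8,1.4,0],[0,0,0.067]],[2.6,[3.0,1.2,0],[0,0,0.066]],[2.6,[3.0,0.9,0],[0,0,0.066]],[2.6,[3.1,0.8,0],[0,0,0.066]]]}}

```text
clock: 9.8
position: [0.4949, 0.0831, 0.0938]
ee_rot: [-2.395, -2.033, 0.001]
force: [0.4, 0.1, 0.0]
width: 0.282
gripper_force: 0.0
```

{"fn": "send_rows", "kwargs": {"increments": [[2.6,[3.2,0.6,0.1],[0,0,0.067]],[2.6,[3.1,0.4,0.1],[0,0,0.066]],[2.6,[3.2,0.2,0.1],[0,0,0.066]],[2.6,[3.2,-0.1,0.1],[0,0,0.066]],[2.6,[3.2,-0.2,0.1],[0,0,0.067]]]}}

```text
clock: 10.3
position: [0.5496, 0.2334, 0.0887]
ee_rot: [-2.697, -1.61, 0.001]
force: [0.4, 0.3, 0.9]
width: 0.281
gripper_force: 0.0
```

{"fn": "send_rows", "kwargs": {"increments": [[2.6,[0,0,2.1],[0,0,0]],[2.6,[0,0,2.1],[0,0,0]],[2.6,[0,0,2.1],[0,0,0]],[2.6,[0,0,1.5],[0,0,0]],[2.6,[0,0,0.3],[0,0,0]]]}}

```text
clock: 10.8
position: [0.549, 0.2309, 0.0061]
ee_rot: [-2.696, -1.612, 0.005]
force: [-0.9, -0.7, 0.4]
width: 0.282
gripper_force: 0.0
```

Run:
```python
from h import *
for n in("top","scene"):
  for o in lids(n)[1]: print(n,*o)
s,p,M=st();print(p,s["force"],np.degrees(np.arctan2(M[1,0],M[0,0])))
```

```text
top [175.1  88.6] [ 25  40 213] [0.8413 0.2652 0.009 ]
top [110.5 137.9] [ 26  26 156] [0.6884 0.4389 0.009 ]
top [386.2 187.3] [ 67  62 378] [ 0.553 -0.329  0.009]
top [372.4 187.6] [ 17  17 220] [ 0.5516 -0.2911  0.009 ]
top [369.4 214.3] [ 18  17 232] [ 0.4773 -0.2792  0.009 ]
top [457.7 273.4] [ 20  14 193] [ 0.3226 -0.5025  0.009 ]
scene [213.9 171.2] [ 17  15 215] [0.5242 0.1913 0.009 ]
scene [470.4 230.9] [ 20  17 106] [ 0.8051 -0.342   0.009 ]
[0.55046811 0.23110994 0.00766925] [-0.30442538 -0.74604326  0.74114171] 61.729641749605555
```

{"fn": "send_rows", "kwargs": {"increments": [[2.6,[-0.8,0,0],[0,0,0]],[2.6,[-1.2,-0.1,0],[0,0,0]],[2.6,[-1.6,-0.1,0],[0,0,-0.012]],[2.6,[-1.7,-0.1,0],[0,0,-0.012]],[2.6,[-1.7,-0.1,0],[0,0,-0.012]]]}}

```text
clock: 11.4
position: [0.5144, 0.1691, 0.0084]
ee_rot: [2.667, 1.658, 0.001]
force: [0.5, 0.2, 1.2]
width: 0.281
gripper_force: 0.1
```

{"fn": "send_rows", "kwargs": {"increments": [[2.6,[-1.7,-0.1,0],[0,0,-0.012]],[2.6,[-1.7,-0.1,0],[0,0,-0.012]],[2.6,[-1.7,-0.2,0],[0,0,-0.012]],[2.6,[-1.4,-0.1,0],[0,0,-0.07]],[2.6,[-1.4,-0.3,0],[0,0,-0.07]]]}}

```text
clock: 11.9
position: [0.4746, 0.1004, 0.0082]
ee_rot: [2.509, 1.889, 0.001]
force: [-0.4, -0.1, -0.1]
width: 0.281
gripper_force: 0.1
```

Run:
```python
from h import *
im=arm.get_image("scene")
for o in lids("scene",im)[1]: print(*o)
cv2.imwrite("pics/d.png",cv2.resize(np.clip(im[130:330,130:430,::-1]*1.8,0,255).astype(np.uint8),(792,528)))
s,p,M=st();print(p,s["force"],np.degrees(np.arctan2(M[1,0],M[0,0])))
plan([L(.454,.05,82,2),L(.452,0,92,4),L(.462,-.08,97,5),L(.490,-.18,99.5,6),L(.505,-.255,99.5,5)])
```

```text
[0.47287162 0.09776227 0.00780326] [-2.67158802 -2.42583461 -0.36891111] 74.12393132727162
-> 0.4578 0.0767 0.006 2
[-1.2, -0.4, 0.1] -0.069
[-1.2, -0.6, 0.1] -0.068
-> 0.4511 0.027 0.006 4
[-1.3, 0.0, -0.0] -0.044
[-1.2, -0.0, -0.0] -0.043
[-1.3, -0.1, -0.0] -0.044
[-1.2, -0.2, -0.0] -0.044
-> 0.4587 -0.0532 0.006 5
[-1.6, 0.1, -0.0] -0.017
[-1.6, 0.1, -0.0] -0.018
[-1.6, 0.0, -0.0] -0.017
[-1.6, 0.1, -0.0] -0.018
[-1.7, -0.1, -0.0] -0.017
-> 0.4855 -0.1534 0.006 6
[-1.7, 0.2, -0.0] -0.007
[-1.7, 0.3, -0.0] -0.008
[-1.7, 0.2, -0.0] -0.007
[-1.7, 0.2, -0.0] -0.007
[-1.7, 0.2, -0.0] -0.008
[-1.8, 0.2, -0.0] -0.007
-> 0.5005 -0.2284 0.006 5
[-1.5, 0.0, -0.0] 0.0
[-1.5, 0.1, -0.0] 0.0
[-1.6, 0.0, -0.0] 0.0
[-1.5, 0.1, -0.0] 0.0
[-1.5, 0.0, -0.0] 0.0
```

View pics/d.png

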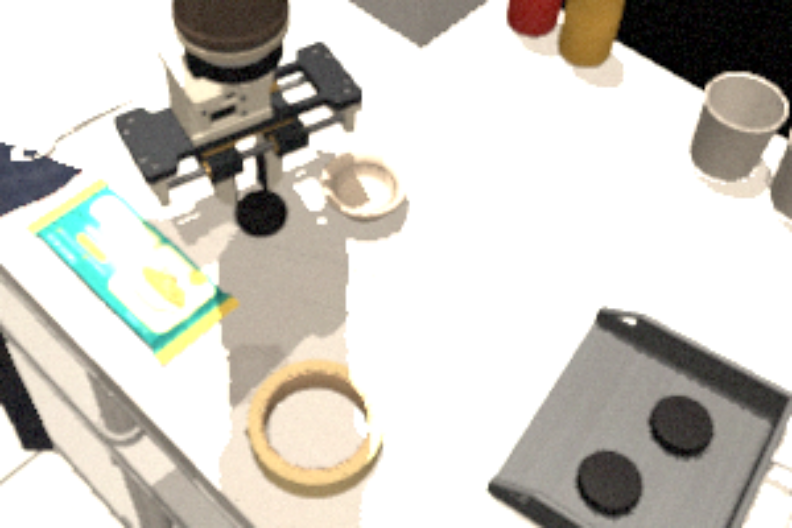

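Lid 3 is cradled at crop (261,213), clear of the bowl at (365,187) and the packet. Lids 1 and 2 are in the pan. Going on.

{"fn": "send_rows", "kwargs": {"increments": [[2.6,[-1.0,-0.4,0.1],[0,0,-0.069]],[2.6,[-1.2,-0.6,0],[0,0,-0.068]],[2.6,[-1.3,0,0],[0,0,-0.044]],[2.6,[-1.2,0,0],[0,0,-0.043]],[2.6,[-1.3,-0.1,0],[0,0,-0.044]]]}}

```text
clock: 12.45
position: [0.4551, 0.0446, 0.0071]
ee_rot: [2.236, 2.206, 0.001]
force: [-0.1, 0.8, -0.1]
width: 0.284
gripper_force: 0.1
```

{"fn": "send_rows", "kwargs": {"increments": [[2.6,[-1.2,-0.2,0],[0,0,-0.044]],[2.6,[-1.6,0.1,0],[0,0,-0.017]],[2.6,[-1.6,0.1,0],[0,0,-0.018]],[2.6,[-1.6,0,0],[0,0,-0.017]],[2.6,[-1.6,0.1,0],[0,0,-0.018]]]}}

```text
clock: 12.95
position: [0.4594, -0.0314, 0.0071]
ee_rot: [2.109, 2.328, 0.0]
force: [0.1, -0.1, 0.1]
width: 0.282
gripper_force: 0.1
```

{"fn": "send_rows", "kwargs": {"increments": [[2.6,[-1.7,0,0],[0,0,-0.017]],[2.6,[-1.7,0.2,0],[0,0,-0.007]],[2.6,[-1.7,0.3,0],[0,0,-0.008]],[2.6,[-1.7,0.2,0],[0,0,-0.007]],[2.6,[-1.7,0.2,0],[0,0,-0.007]]]}}

```text
clock: 13.45
position: [0.4788, -0.1147, 0.0071]
ee_rot: [2.055, 2.376, 0.0]
force: [-0.1, 0.5, -0.3]
width: 0.283
gripper_force: 0.1
```

Run:
```python
from h import *
im=arm.get_image("scene")
cv2.imwrite("pics/e.png",cv2.resize(np.clip(im[130:380,180:510,::-1]*1.8,0,255).astype(np.uint8),(792,600)))
s,p,M=st();print(p,s["force"],np.degrees(np.arctan2(M[1,0],M[0,0])))
plan([L(.490,-.18,99.5,2),L(.505,-.255,99.5,5)])
```

```text
[ 0.47939995 -0.1181065   0.00691599] [ 0.72031825 -3.16487459  0.33385993] 98.1206328888698
-> 0.4855 -0.1534 0.006 2
[-1.8, 0.1, 0.0] -0.012
[-1.8, -0.0, 0.1] -0.012
-> 0.5005 -0.2284 0.006 5
[-1.5, 0.0, -0.0] -0.0
[-1.5, 0.1, -0.0] -0.0
[-1.6, 0.0, -0.0] -0.0
[-1.5, 0.1, -0.0] -0.0
[-1.5, 0.0, -0.0] -0.0
```

View pics/e.png

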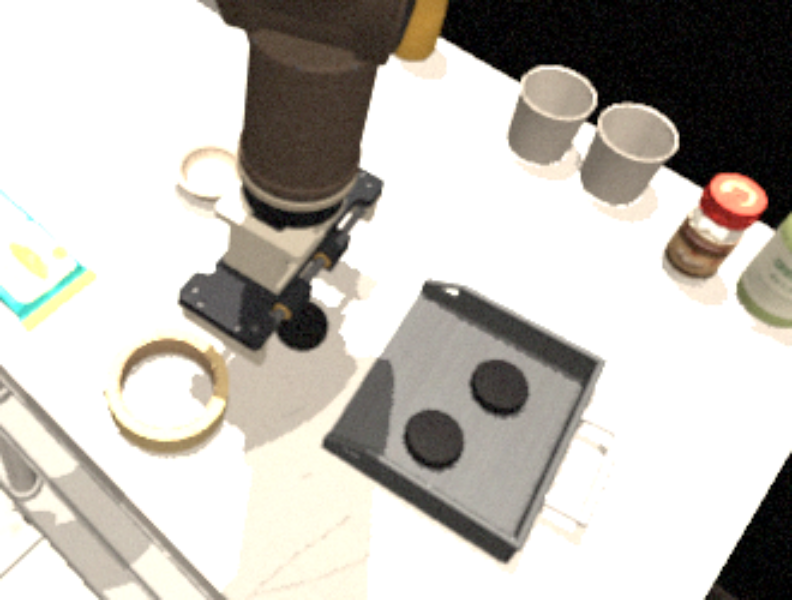

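Lid 3 is cradled at crop (302,326), heading for the middle of the mouth.

{"fn": "send_rows", "kwargs": {"increments": [[2.6,[-1.5,0.1,0],[0,0,-0.012]],[2.6,[-1.8,0,0],[0,0,-0.012]],[2.6,[-1.7,0,0],[0,0,0]],[2.6,[-1.5,0.1,0],[0,0,0]],[2.6,[-1.5,0,0],[0,0,0]]]}}

```text
clock: 14.0
position: [0.4938, -0.1927, 0.007]
ee_rot: [2.026, 2.4, 0.0]
force: [0.3, 0.5, 0.6]
width: 0.28
gripper_force: 0.1
```

{"fn": "send_rows", "kwargs": {"increments": [[2.6,[-1.5,0.1,0],[0,0,0]],[2.6,[-1.0,0,0],[0,0,0]],[2.6,[-0.5,0,0],[0,0,0]],[2.6,[1.0,0,-0.2],[0,0,0]],[2.6,[2.0,0,-1.5],[0,0,0]]]}}

```text
clock: 14.5
position: [0.4935, -0.1919, 0.0227]
ee_rot: [-2.026, -2.398, 0.001]
force: [0.2, -0.1, -0.6]
width: 0.285
gripper_force: 0.0
```

{"fn": "send_rows", "kwargs": {"increments": [[2.6,[2.0,0,-3.0],[0,0,0]],[2.6,[3.5,0,-4.0],[0,0,0]],[2.6,[4.0,0,-4.0],[0,0,0]],[2.6,[4.0,0,-3.0],[0,0,0]],[2.6,[4.0,0,0],[0,0,0]]]}}

```text
clock: 15.0
position: [0.4674, -0.023, 0.1603]
ee_rot: [2.02, 2.399, 0.005]
force: [1.6, -0.1, 1.5]
width: 0.283
gripper_force: 0.0
```

{"fn": "send_rows", "kwargs": {"increments": [[2.6,[4.0,0,0],[0,0,0]],[2.6,[4.0,0,0],[0,0,0]],[2.6,[4.0,0,0],[0,0,0]],[2.6,[2.0,0,0],[0,0,0]],[2.6,[0,0,0],[0,0,0]]]}}

```text
clock: 15.5
position: [0.4407, 0.1162, 0.1571]
ee_rot: [-2.016, -2.409, -0.002]
force: [0.5, -0.3, -0.1]
width: 0.281
gripper_force: 0.0
```

Run:
```python
from h import *
im=arm.get_image("top")
for o in lids("top",im)[1]:
    X=o[2]
    e=np.radians(9.3);r=X[:2]-[.511,-.278]
    print(*o,"pan",(r@[np.cos(e),np.sin(e)]).round(3),(r@[-np.sin(e),np.cos(e)]).round(3))
sc=arm.get_image("scene");cv2.imwrite("pics/f.png",cv2.resize(np.clip(sc[100:380,120:490,::-1]*1.8,0,255).astype(np.uint8),(740,560)))
s,p,M=st();print(p,s["force"],s["clock"])
```

```text
[111.7 137.2] [ 23  19 182] [0.6906 0.4358 0.009 ] pan 0.293 0.675
[372.5 187.7] [ 18  17 231] [ 0.5514 -0.2912  0.009 ] pan 0.038 -0.02
[457.4 273.2] [ 20  15 211] [ 0.3231 -0.5018  0.009 ] pan -0.222 -0.19
[0.44171815 0.1123408  0.15661444] [-0.47897507 -0.68100931  1.2182279 ] 15.6
```

View pics/f.png

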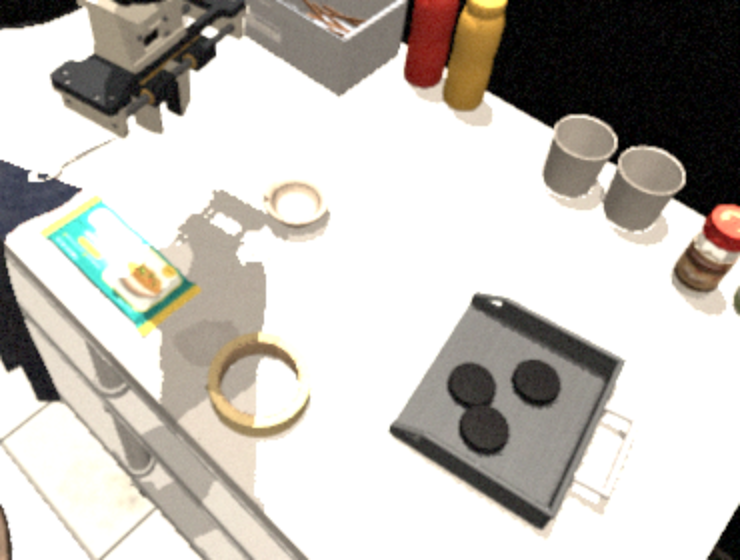

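All three lids lie inside the pan, at crop (472,384), (485,428) and (537,382). The bowl, packet, tape and spoon have not moved, and the gripper is clear.

```bash
python3 -c "
from h import *
print(ray('scene',(120+472/2,100+384/2),.014))
print(arm.sign_off())"
```

```text
[ 0.50356167 -0.25062994  0.014     ]
the job is handed in; nothing more can be done
None
```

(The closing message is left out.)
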